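# Turn a slide box on the corner post and latch it into its dock

### The job

The microscope-slide box lies crosswise in front of its metal dock and is too wide to grasp. Push it gently against the upright post at the dock's mouth so that it swings a quarter turn on the post and its front tab faces out of the mouth, then slide it into the dock against the sprung pad until the spring catch snaps out behind it, and let go. Keep it flat on the worktop, never push it hard (25 N is too much, and the pad bottoms out soon after the catch snaps), and leave the cup, the jar and the dish standing where they are.

Things in the scene. Friction and masses are not known exactly. Their poses are not given: they have to be found in the camera images.
- slide_box: Closed dark green slide box, 86 (its x) by 98 (its y) by 34 mm high, about 0.3 kg, square-cornered, lid fixed shut. Origin: centre of its underside. Its front, with the lid tab, is its -x side. It starts crosswise, its +y side looking into the dock toward the post; it must turn about 90 degrees counterclockwise seen from above, until its axes are those of the dock.
- box_centre (a point): Centre of the slide box, 17 mm above its underside; axes as the box.
- box_tab (a point): The lid tab in the middle of the box's front side: 45 mm from the box centre along its -x, 20 mm above the underside.
- dock: Fixed aluminium dock, its mouth at its -x end, no floor: the box slides on the worktop. Origin: foot of the pivot post; x runs into the dock, z up. Seen from the mouth, left guide wall: inner face y = -6 mm, from the post to x = 180 mm; right wall: inner face y = -109 mm, flared mouth at x = 91 mm; both 28 mm high. A latched box lies along the left side, centre at about y = -56, x = 130 to 138 mm.
- dock_back (a point): Nominal centre of the face of the rubber back pad: dock x = 173, y = -57 mm, 16 mm up; dock axes. Pad 50 mm wide, sprung: 1.2 N preload, 0.8 N per mm; pressed in about 4 mm when the catch snaps, hard stop at 7.5 mm. Right wall, catch and pad are one insert clamped up to 4 mm nearer or deeper than nominal; this is not measured (the point does not show it): the snap has to be felt.
- post: The fixed upright round steel post at the mouth of the dock, 14 mm diameter, 56 mm high, at the mouth end of the left wall. Origin: centre of its foot (same as the dock's origin); z up.
- catch (a joint): Sprung catch in the right wall, 8 to 24 mm up. 0 = fully out; grows (m) as it is pushed aside to the right (-y). Its ramp (dock x = 64, y = -110 to x = 90, y = -100 mm, nominal) faces the mouth and rides on the box's right side, pushed aside some 3 to 8 mm, until the box's front passes its square back face (nominal x = 91 mm); then it snaps to 0 behind the box. 2 N preload, 0.3 N per mm.
- specimen_cup_c (a point): Bystander: specimen cup with an orange lid, 47 mm diameter, 58 mm high; the point is its centre, 29 mm up.
- stain_jar_c (a point): Bystander: tall clear stain jar, 54 mm diameter, 101 mm high; the point is its centre, 50 mm up.
- petri_dish_c (a point): Bystander: round flat petri dish, 59 mm diameter, 15 mm high; the point is its centre.
Things that resemble listed ones, but are neither listed nor needed, are in the scene too. Leave any red look-alike of the slide_box alone.

How it is judged:
On the way, in this order (a step that is already met when the one before it is completed fails the run):
1. the slide box, still crosswise (more than 57 degrees to go), is pushed against the post (contact force between post and slide_box above 0.3 N and angle between the x axis of slide_box and the x axis of dock, either way round above 1 rad).
2. the box is half-way round (29 to 52 degrees to go) and bears against the post (contact force between post and slide_box above 0.3 N and angle between the x axis of slide_box and the x axis of dock, either way round between 0.5 and 0.9 rad).
3. the box is square with the dock (within 11 degrees) and has pushed the catch aside (angle between the x axis of slide_box and the x axis of dock, either way round below 0.2 rad and value of joint catch above 0.0025 m), for 0.1 s.
At the end, for the whole second after the job is handed in: The box lies flat and at rest in the dock, square with it (within 0.05 rad), tab toward the mouth, centre 125 to 144 mm in from the post and 50 to 64 mm to the right of it, the catch sprung out behind it (within 1.8 mm of fully out), untouched by the robot (angle between the x axis of slide_box and the x axis of dock, either way round below 0.05 rad and x of box_centre in the frame of dock between 0.125 and 0.144 m and y of box_centre in the frame of dock between -0.064 and -0.05 m and x of box_tab in the frame of dock below 0.105 m and value of joint catch below 0.0018 m and height (world z) of slide_box below 0.004 m and angle between slide_box's own z axis and vertical below 0.03 rad and linear speed of slide_box below 0.01 m/s and contact force between each of the arm, the fingers and slide_box below 0.1 N).
It fails at once if the robot pushes the slide box with more than 25 N (contact force between any of the fingers, the arm and slide_box above 25 N).
It fails at once if the slide box is lifted or tipped off the worktop (more than 10 mm or 0.12 rad) (height (world z) of slide_box above 0.01 m or angle between slide_box's own z axis and vertical above 0.12 rad).
It fails at once if the specimen cup, stain jar or petri dish is moved more than 15 mm or toppled (distance of any of specimen_cup_c, stain_jar_c, petri_dish_c from where it was at the start of the episode above 0.015 m).
It also fails if it takes over 72 s, if anything falls off the work surface, if the arm or the gripper's body presses on something with over 40 N, if the wrist force passes 120 N, or if a joint passes its speed limit or range.

### The arm

A 7-joint arm with a two-finger parallel gripper is mounted at the origin on a cart in front of the work surface, level with it; the furniture and walls round the work are solid. World frame = base frame: x ahead of the robot, y to its left, z up, the work surface at z = 0. Lengths are in m, angles in rad, forces in N, time in s.
With the tool pointing down it reaches from about 0.425 to 0.875 m from the base axis. Payload 4.7 kg.
Tool frame: the origin (TCP) lies midway between the tips of the shut fingers; the grasp point (between the pads) lies 19 mm behind it; z points along the fingers, y is the direction in which the jaws open and shut (so a half turn about z gives the same grasp; the last joint's range is limited). The gripper opens to 85 mm and grips with 20 to 120 N. Pads are 22 mm wide; open, the fingers measure 114 mm over their backs; the gripper's body (76 mm by 85 mm) begins 54 mm behind the grasp point. The pads swing forward as they close: fully open they stand 13 mm farther back than shut.
Start: joints at [1.284, 0.321, -0.07, 1.45, 0.023, 1.371, -0.057], TCP at [0.193, -0.621, 0.231] pointing down, gripper open.
Joint ranges: [-2.86, 2.86], [-0.3, 2.09], [-1.38, 1.24], [0.06, 2.45], [-1.56, 4.7], [0.09, 2.05], [-2.69, 2.69]. Speed limits (rad/s): [2.57, 2.57, 3.14, 3.14, 3.14, 3.14, 3.14].

### API

Orientations are given as a unit quaternion [x, y, z, w].
In Python, from cell import read_state, camera, camera_model, finish_job, look_for gives the robot as it stands.
- The arm moves only by the tool arm_command, never from a script. Its argument "series" is one flat list of numbers, 6 for each row, row after row: the shift along the tool's x, y, z in mm, then the turn, a rotation vector about the tool's x, y, z in degrees. A call has 1 to 10 rows; each row shifts and turns the commanded pose from where the row before left it, along the tool's axes as they then stand; what a row does not reach is not made up. A row lasts 1/8 s, in which the tool goes at most 62.5 mm and 10.7 degrees, less where a joint would pass 70% of its speed; a pose out of reach is approached as far as the arm can. A call with a gripper value outside its range is refused whole. "jaw" is the opening in per cent of the stroke, from 0 (shut) to 100 (fully open), set as the call begins (left out, the last holds). The fingers move at their own pace and stop on an object; "grip_force" is the grip in N (left out, the last holds). Time passes only in rows, so rows that do not move let the fingers close. It gives the time, the measured TCP pose, the force and the opening at its end, in the units of the state.
- read_state(): the state, without advancing time (a new reading comes with each control period).
- camera(name): name is "side" or "top" or "wrist"; returns the picture (400x640x3 uint8, blue, green, red); there is no depth.
- camera_model(name): a dict with "fx", "fy", "cx", "cy" (pixels), "k1" (the pictures are not rectified: a ray, as slopes to the right and down, at radius r is drawn at 1 + k1 r^2 times it, then the intrinsics apply), "xyz" and "orientation" of the camera in the world. Camera axes: x right, y up, looking along -z (the intrinsics and any distortion apply to the point x, -y, -z); pixel columns grow to the right and rows downward; lengths in m; the calibration is good to about 2 mm. A picture is of the moment at which its call begins: read the wrist's pose just before it. camera_model takes no time and is no camera call; for the wrist camera it gives the pose at the moment of the call.
- finish_job(): hands the job in, once; it reports no verdict.
Trained networks look in the newest picture that a camera, given by its name, has taken for a name from the list of things; names that differ only in an ending like _2 or _b are one class to them, and where a whole thing is asked for, a point or a joint stands for the part that bears it (a point fixed in the world has none). Each returns a list of dicts, best first, with "conf" (0 to 1); they miss things now and then, are a little off and sometimes report something else, mostly with a low value. They report only what shows in the picture. A call takes as long as a camera call. They do not tell look-alikes from the thing itself.
- look_for(camera, thing): "xy" ([column, row] in pixels, amid what is visible of it).
The state is a dict: "time": time; "q": joint angles; "qvel": joint speeds; "joint_efforts": joint torques, N m; "tool_pos": TCP position; "tool_rot": TCP orientation; "force": force on the tool from outside, world axes, zero at the start; "wrist_torque": the same for the moment, N m; "width": finger opening in m.
Only numpy, scipy, OpenCV 4.12 (cv2) and the standard library are available. Lean on these libraries where they do the work, as an engineer would, in place of code of your own. Each camera call takes 0.05 s, during which the arm holds its last target. There are 200 camera calls.

## Working session

There is one attempt and no reset: what is moved stays moved. The work goes in short steps, Python scripts to look and compute and a tool call to move; the robot and the scene stay as the last step left them, time stands still between calls to the robot, and variables do not carry over. Pictures are saved under pics/ and viewed, about 8 in all and at most 12, crops included, and the job is handed in when it is done.

Besides the shell and the picture viewer there is one more tool, called after "Call:" as name(argument=value, ...) on one line, values as JSON. arm_command: Moves the arm, as the interface text tells. Its arguments: {"type":"object","properties":{"series":{"type":"array","items":{"type":"number"}},"jaw":{"type":"number"},"grip_force":{"type":"number"}},"required":["series"]}

```bash
mkdir -p pics; ls; cat > h.py <<'E'
import numpy as np, cv2
from scipy.spatial.transform import Rotation as R
from cell import *
def ray(m,uv):
    d=np.array([(uv[0]-m["cx"])/m["fx"],(uv[1]-m["cy"])/m["fy"]]);s=d.copy()
    for _ in range(20): s=d/(1+m["k1"]*(s@s))
    return np.array(m["xyz"]),R.from_quat(m["orientation"]).apply([s[0],-s[1],-1])
def onz(m,uv,z=0):
    o,d=ray(m,uv); return o+d*(z-o[2])/d[2]
def proj(m,p):
    c=R.from_quat(m["orientation"]).inv().apply(np.array(p)-m["xyz"]);s=np.array([c[0],-c[1]])/-c[2]
    s=s*(1+m["k1"]*(s@s)); return [m["fx"]*s[0]+m["cx"],m["fy"]*s[1]+m["cy"]]
E
python3 - <<'E'
from h import *
s=read_state();print({k:np.round(v,3) for k,v in s.items()})
H=dict(slide_box=.034,dock=.02,post=.056,catch=.02,specimen_cup_c=.058,stain_jar_c=.1,petri_dish_c=.015,box_tab=.02)
for c in("top","side"):
    m=camera_model(c);cv2.imwrite(f"pics/{c}1.png",camera(c));print(m)
    for k,z in H.items():
        print(c,k,[(np.round(d["xy"]),round(d["conf"],2),np.round(onz(m,d["xy"],z)[:2],3)) for d in look_for(c,k)[:3]])
E
```

```text
pics
{'time': np.float64(0.0), 'q': array([ 1.284,  0.322, -0.07 ,  1.452,  0.023,  1.371, -0.057]), 'qvel': array([-0.001,  0.001,  0.001,  0.   , -0.003, -0.001, -0.002]), 'joint_efforts': array([ 0.0000e+00, -4.9358e+01, -3.8200e-01, -3.1434e+01,  1.3000e-02,
        1.1000e-02,  0.0000e+00]), 'tool_pos': array([ 0.192, -0.62 ,  0.23 ]), 'tool_rot': array([ 0.989,  0.15 , -0.   , -0.001]), 'force': array([-0.609, -0.166,  0.278]), 'wrist_torque': array([-0.075,  0.016,  0.038]), 'width': np.float64(0.085)}
{'fx': 401.5210523376641, 'fy': 401.5210523376641, 'cx': 317.0670280280939, 'cy': 202.56261209387083, 'k1': 0.029806432976941525, 'xyz': array([ 0.44033326, -0.05229465,  1.13355887]), 'orientation': array([-0.02074803,  0.02912567,  0.71246506, -0.7007958 ])}
top slide_box [(array([330., 226.]), 0.96, array([ 0.452, -0.101])), (array([211., 240.]), 0.69, array([0.42 , 0.223])), (array([269., 210.]), 0.45, array([0.498, 0.067]))]
top dock [(array([388., 198.]), 0.95, array([ 0.529, -0.263]))]
top post [(array([330., 222.]), 0.62, array([ 0.465, -0.1  ]))]
top catch [(array([394.
[... 794 characters left out ...]
 slide_box [(array([321., 334.]), 0.74, array([0.414, 0.239])), (array([349., 205.]), 0.66, array([ 0.452, -0.086]))]
side dock [(array([340., 165.]), 0.88, array([ 0.511, -0.239])), (array([340., 265.]), 0.75, array([0.427, 0.075]))]
side post [(array([339., 264.]), 0.71, array([0.422, 0.104])), (array([340., 178.]), 0.55, array([ 0.487, -0.143]))]
side catch []
side specimen_cup_c [(array([338., 262.]), 0.95, array([0.425, 0.101]))]
side stain_jar_c [(array([303., 246.]), 0.88, array([0.485, 0.119]))]
side petri_dish_c [(array([308., 153.]), 0.8, array([ 0.605, -0.27 ]))]
side box_tab [(array([348., 206.]), 0.94, array([ 0.455, -0.096])), (array([325., 332.]), 0.63, array([0.411, 0.226]))]
```

View pics/top1.png

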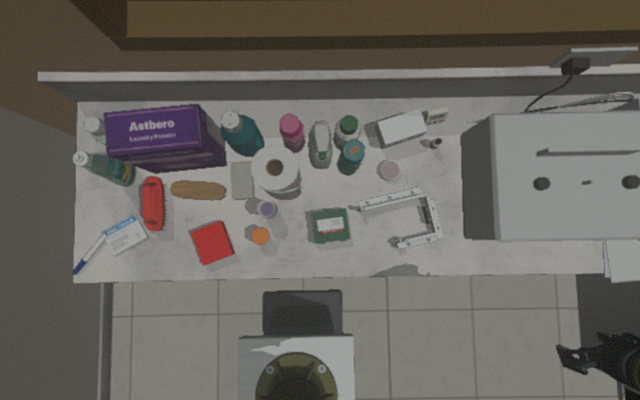

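View pics/side1.png

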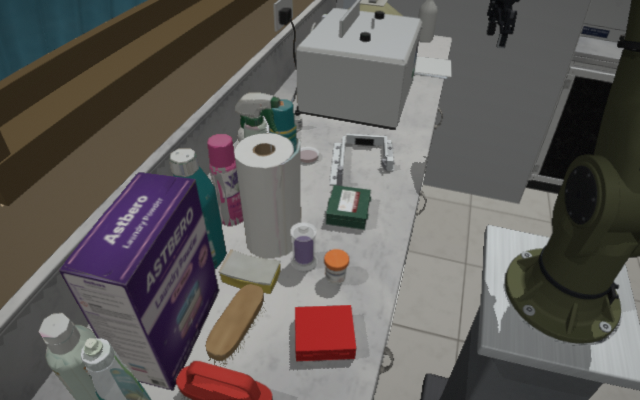

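The top view shows the green box at about (330,226). The dock opens to the left: the post is at its upper-left corner near (362,205), the back at (435,218), and the short right wall at (420,240). The petri dish is at (389,170), the cup at (260,236), the jar at (268,209) and the red decoy at (212,243). I'll zoom in for precise positions.

```bash
python3 - <<'E'
from h import *
a=cv2.imread("pics/top1.png")[175:265,300:450];b=cv2.imread("pics/side1.png")[125:235,310:410]
cv2.imwrite("pics/c1.png",cv2.resize(a,(750,450),interpolation=cv2.INTER_CUBIC))
cv2.imwrite("pics/c2.png",cv2.resize(b,(545,600),interpolation=cv2.INTER_CUBIC))
# box lid outline by green colour, top
t=cv2.imread("pics/top1.png").astype(int)
g=((t[...,1]>t[...,2]+12)&(t[...,1]>t[...,0]+3)).astype(np.uint8);g[:,:305]=0;g[:,355:]=0;g[:200]=0;g[250:]=0
r=cv2.minAreaRect(np.argwhere(g)[:,::-1].astype(np.float32));print(r)
m=camera_model("top")
p=[onz(m,c,.034)[:2] for c in cv2.boxPoints(r)];print(np.round(p,4),np.mean(p,0),np.linalg.norm(np.diff(p,axis=0),axis=1))
E
```

```text
((329.9720764160156, 225.28623962402344), (32.80904006958008, 35.223365783691406), 82.56858825683594)
[[ 0.4942 -0.0473]
 [ 0.5052 -0.1433]
 [ 0.4161 -0.153 ]
 [ 0.4053 -0.0574]] [ 0.45519926 -0.10025134] [0.09668166 0.08962688 0.09611408]
```

View pics/c1.png

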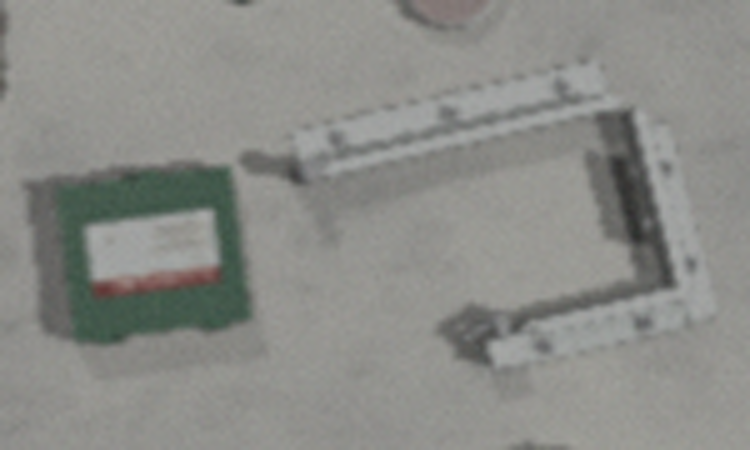

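Crop 1: the box lid spans crop (60–250,165–340) and its right side looks at the dock. The left wall runs from (300,150) to (610,85) with the post at about (305,168). The catch and flared mouth are at (480,330).

View pics/c2.png

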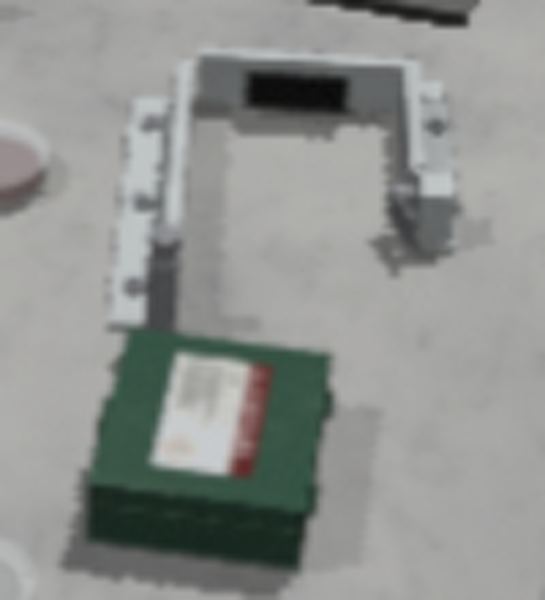

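```bash
python3 - <<'E'
from h import *
m=camera_model("top");n=camera_model("side")
T=lambda u,v,z:onz(m,[300+u/5,175+v/5],z)[:2]
S=lambda u,v,z:onz(n,[310+u/5.45,125+v/5.45],z)[:2]
print("post side top",S(165,240,.056),"foot",S(163,328,0))
print("post top img",T(310,165,.056))
for nm,F,a,b in(("top L",T,(310,180),(630,112)),("top R",T,(510,325),(665,287)),("side L",S,(186,235),(195,60)),("side R",S,(412,180),(405,65))):
    p,q=F(*a,.028),F(*b,.028);d=q-p;print(nm,p,q,np.degrees(np.arctan2(d[1],d[0])))
print("box side",[S(u,v,.034) for u,v in((130,328),(330,355),(305,512),(90,487))])
for k,z in(("slide_box",.03),("petri_dish_c",.015)):
  pass
E
```

```text
post side top [ 0.49578809 -0.17570332] foot [ 0.49710285 -0.18593342]
post top img [ 0.49976246 -0.18634473]
top L [ 0.49301992 -0.18962132] [ 0.52780537 -0.36753007] -78.93686356866813
top R [ 0.41160116 -0.29741033] [ 0.43103703 -0.3832068 ] -77.23595418872979
side L [ 0.49667025 -0.21862112] [ 0.52922974 -0.3581642 ] -76.86619561290655
side R [ 0.40893927 -0.29211928] [ 0.43051307 -0.38689636] -77.17644717296061
box side [array([ 0.50041295, -0.14050613]), array([ 0.41672497, -0.14928079]), array([ 0.40545704, -0.0531475 ]), array([ 0.48821623, -0.04119512])]
```

Call:
arm_command(series=[40, -32, 0, 0, 0, 0, 40, -32, 0, 0, 0, 0, 40, -32, 0, 0, 0, 0, 40, -32, 0, 0, 0, 0, 40, -32, 0, 0, 0, 0, 40, -32, 0, 0, 0, 0, 40, -32, 0, 0, 0, 0, 40, -32, 0, 0, 0, 0, 0, 0, 0, 0, 0, 5.3, 0, 0, 0, 0, 0, 5.3], jaw=0)

```text
time: 2.15
tool_pos: [0.4228, -0.2808, 0.2315]
tool_rot: [0.998, 0.057, 0.0, 0.0]
force: [-0.5, 0.2, -0.2]
width: 0.0002
```

```bash
cat >> h.py <<'E'
def st():
    s=read_state();Rm=R.from_quat(s["tool_rot"]);x=Rm.apply([1,0,0]);z=Rm.apply([0,0,1])
    print("t%.2f"%s["time"],"tcp",np.round(s["tool_pos"],4),"psi %.1f"%np.degrees(np.arctan2(x[1],x[0])),"tilt",np.round(z,3),"F",np.round(s["force"],2),"q7 %.2f"%s["q"][6],"w",round(float(s["width"]),3));return s,Rm
def to(p,psi=None):
    "shift in tool axes (mm) and rz (deg) to world p, psi"
    s,Rm=st();d=Rm.inv().apply(np.array(p)-s["tool_pos"])*1000
    x=Rm.apply([1,0,0]);rz=0 if psi is None else -(psi-np.degrees(np.arctan2(x[1],x[0])))
    print("shift",np.round(d,1),"rz %.1f"%rz)
E
python3 -c "
from h import *
to([.440,-.020,.17],6.7)"
```

```text
t2.15 tcp [ 0.4228 -0.2808  0.2315] psi 6.6 tilt [ 0.    -0.001 -1.   ] F [-0.48  0.18 -0.16] q7 -0.93 w 0.0
shift [  46.9 -257.1   61.4] rz -0.1
```

Call:
arm_command(series=[8, -43, 10, 0, 0, 0, 8, -43, 10, 0, 0, 0, 8, -43, 10, 0, 0, 0, 8, -43, 10, 0, 0, 0, 8, -43, 10, 0, 0, 0, 7, -42, 11, 0, 0, 0, 0, 0, 0, 0, 0, 0])

```text
time: 3.02
tool_pos: [0.4389, -0.0173, 0.1699]
tool_rot: [0.998, 0.061, -0.0, -0.0]
force: [0.1, -0.7, 0.4]
width: 0.0001
```

```bash
python3 - <<'E'
from h import *
to([.440,-.020,.012],6.7)
m=camera_model("wrist");a=camera("wrist");cv2.imwrite("pics/w1.png",a)
print(m["xyz"],[(d["xy"],d["conf"],onz(m,d["xy"],.034)) for d in look_for("wrist","slide_box")[:2]],[(d["xy"],d["conf"],onz(m,d["xy"],.056)) for d in look_for("wrist","post")[:2]])
E
```

```text
t3.02 tcp [ 0.4389 -0.0173  0.1699] psi 7.0 tilt [-0.001  0.    -1.   ] F [ 0.08 -0.74  0.43] q7 -1.41 w 0.0
shift [  0.9   2.8 157.9] rz 0.3
[ 0.51784651 -0.00738809  0.31290125] [([91.6, 176.4], 0.76, array([0.42246955, 0.21277046, 0.034     ])), ([399.3, 175.2], 0.63, array([ 0.46176455, -0.09667596,  0.034     ]))] [([496.0, 148.0], 0.96, array([ 0.50167247, -0.17126749,  0.056     ]))]
```

View pics/w1.png

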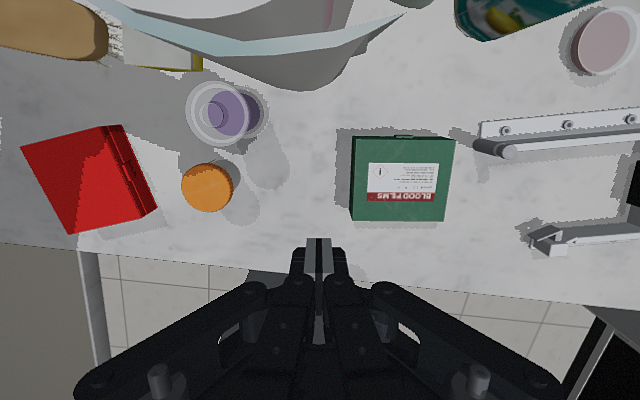

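Wrist view: the lid corners are at (353,137), (454,139), (448,221) and (354,221), the tab is at the top (403,137), and the post top is at (508,151).

```bash
python3 - <<'E'
from h import *
m=camera_model("wrist")
c=np.array([onz(m,u,.034)[:2] for u in((353,137),(454,139),(448,221),(356,221))]);print(np.round(c,4),c.mean(0),np.linalg.norm(np.diff(c,axis=0),axis=1))
d=c[1]-c[0]+c[2]-c[3];print("box y yaw",np.degrees(np.arctan2(d[1],d[0])))
print("post",onz(m,(508,151),.056),"jar",onz(m,(222,114),.1),"cup",onz(m,(207,188),.058))
E
```

```text
[[ 0.494  -0.0492]
 [ 0.5034 -0.1474]
 [ 0.4184 -0.1635]
 [ 0.4071 -0.0658]] [ 0.45573536 -0.10647009] [0.09864498 0.08659283 0.09839769]
box y yaw -83.97599749988814
post [ 0.49977707 -0.18851965  0.056     ] jar [0.50508051 0.05639378 0.1       ] cup [0.43375921 0.08316253 0.058     ]
```

Call:
arm_command(series=[0, 0, 40, 0, 0, 0, 0, 0, 40, 0, 0, 0, 1, 0, 40, 0, 0, 0, 0, 0, 38, 0, 0, 0, 0, 0, 0, 0, 0, 0])

```text
time: 3.8
tool_pos: [0.4378, -0.0217, 0.0102]
tool_rot: [0.998, 0.057, -0.003, -0.001]
force: [-0.4, 0.0, -0.2]
width: 0.0
```

Call:
arm_command(series=[0, 5, 0, 0, 0, 0, 0, 5, 0, 0, 0, 0, 0, 5, 0, 0, 0, 0, 0, 5, 0, 0, 0, 0, 0, 4, 0, 0, 0, 0, 0, 4, 0, 0, 0, 0, 0, 4, 0, 0, 0, 0, 0, 4, 0, 0, 0, 0, 0, 4, 0, 0, 0, 0])

```text
time: 4.92
tool_pos: [0.4449, -0.0606, 0.0123]
tool_rot: [0.998, 0.058, -0.0, -0.0]
force: [0.3, 2.5, 0.6]
width: 0.0001
```

Call:
arm_command(series=[0, 2, 0, 0, 0, 0, 0, 2, 0, 0, 0, 0])

```text
time: 5.18
tool_pos: [0.4454, -0.0645, 0.0123]
tool_rot: [0.998, 0.058, -0.0, -0.0]
force: [0.1, 2.5, 1.0]
width: -0.0002
```

Call:
arm_command(series=[0, 2, 0, 0, 0, 0, 0, 2, 0, 0, 0, 0])

```text
time: 5.42
tool_pos: [0.4458, -0.0685, 0.0123]
tool_rot: [0.998, 0.058, -0.0, 0.0]
force: [1.0, 1.7, 1.2]
width: -0.0001
```

Call:
arm_command(series=[0, 2, 0, 0, 0, 0, 0, 2, 0, 0, 0, 0])

```text
time: 5.68
tool_pos: [0.4463, -0.0725, 0.0123]
tool_rot: [0.998, 0.058, -0.0, 0.0]
force: [-0.2, 2.1, 2.2]
width: -0.0002
```

Call:
arm_command(series=[0, 2, 0, 0, 0, 0, 0, 2, 0, 0, 0, 0])

```text
time: 5.92
tool_pos: [0.4463, -0.0734, 0.0123]
tool_rot: [0.998, 0.058, -0.001, -0.002]
force: [-2.9, 12.7, 6.7]
width: 0.0
```

Call:
arm_command(series=[0, 2, 0, 0, 0, 0, 0, 2, 0, 0, 0, 0])

```text
time: 6.18
tool_pos: [0.4462, -0.0736, 0.0123]
tool_rot: [0.998, 0.059, -0.001, -0.004]
force: [-6.3, 21.5, 12.1]
width: -0.0002
```

```bash
python3 - <<'E'
from h import *
st()
m=camera_model("top");a=camera("top");cv2.imwrite("pics/t2.png",a)
cv2.imwrite("pics/t2c.png",cv2.resize(a[175:265,300:450],(750,450),interpolation=cv2.INTER_CUBIC))
st()
E
```

```text
t6.17 tcp [ 0.4462 -0.0736  0.0123] psi 6.8 tilt [-0.003  0.008 -1.   ] F [-6.32 21.47 12.08] q7 -1.46 w -0.0
t6.22 tcp [ 0.4462 -0.0736  0.0123] psi 6.8 tilt [-0.004  0.008 -1.   ] F [-5.16 18.37 10.23] q7 -1.46 w -0.0
```

View pics/t2c.png

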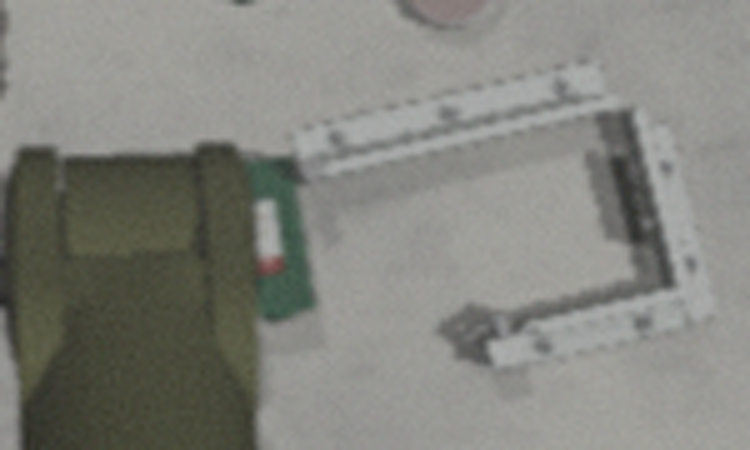

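The box sits at the post and is jammed: the force is near 21 N because the straight push locks it by friction. I'll back off, then follow the arc about the post so the friction helps the swing.

Call:
arm_command(series=[0, -3.5, 0, 0, 0, 0])

```text
time: 6.35
tool_pos: [0.4461, -0.0733, 0.0122]
tool_rot: [0.998, 0.059, -0.001, -0.002]
force: [-1.5, 5.5, 3.9]
width: -0.0004
```

Call:
arm_command(series=[-6.2, 2.2, 0, 0, 0, -3, -6.2, 2.2, 0, 0, 0, -3])

```text
time: 6.6
tool_pos: [0.4347, -0.0799, 0.0122]
tool_rot: [0.994, 0.112, -0.001, -0.002]
force: [-2.9, 10.3, 6.0]
width: 0.0001
```

```bash
cat >> h.py <<'E'
P=np.array([.499,-.187])
def rel():
    s,Rm=st();r=Rm.inv().apply(np.append(s["tool_pos"][:2]-P,0))*1000;print("r tool",np.round(r[:2],1),"Ftool",np.round(Rm.inv().apply(s["force"]),1))
E
python3 -c "
from h import *
rel()"
```

```text
t6.60 tcp [ 0.4347 -0.0799  0.0122] psi 12.9 tilt [-0.001  0.003 -1.   ] F [-2.86 10.33  5.95] q7 -1.33 w 0.0
r tool [ -38.9 -118.8] Ftool [ -0.5 -10.7  -5.9]
```

Call:
arm_command(series=[-6.2, 1.2, 0, 0, 0, -3, -6.2, 2.0, 0, 0, 0, -3])

```text
time: 6.85
tool_pos: [0.4234, -0.0877, 0.0122]
tool_rot: [0.987, 0.163, -0.0, -0.001]
force: [-0.9, 5.7, 2.6]
width: -0.0
```

```bash
python3 -c "
from h import *
rel()
m=camera_model('wrist');cv2.imwrite('pics/w2.png',camera('wrist'))
print([(d['xy'],d['conf'],onz(m,d['xy'],.056)) for d in look_for('wrist','post')[:2]])"
```

```text
t6.85 tcp [ 0.4234 -0.0877  0.0122] psi 18.8 tilt [-0.001  0.001 -1.   ] F [-0.93  5.65  2.64] q7 -1.19 w -0.0
r tool [ -39.5 -118.3] Ftool [ 0.9 -5.7 -2.6]
[([605.0, 205.7], 0.94, array([ 0.49983082, -0.17448345,  0.056     ]))]
```

View pics/w2.png

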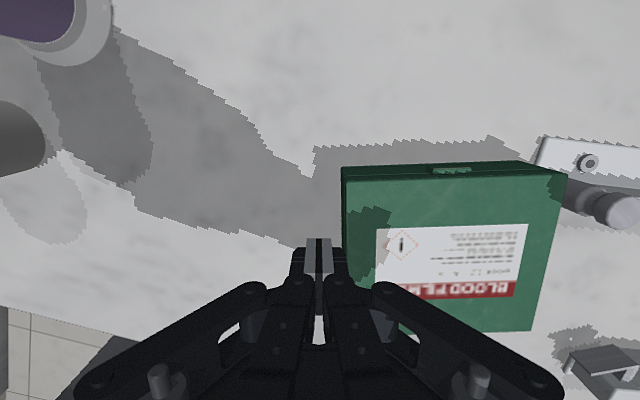

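The box is flush with the finger and turning with it: lid edge (345,180)–(565,172), post (620,210). The arc comes close to the inner reach limit, so I'll check the joints.

Call:
arm_command(series=[-6.2, 1.6, 0, 0, 0, -3, -6.2, 2.1, 0, 0, 0, -3])

```text
time: 7.2
tool_pos: [0.4131, -0.0968, 0.0121]
tool_rot: [0.977, 0.214, -0.0, -0.0]
force: [0.3, 1.0, 0.3]
width: -0.0001
```

```bash
python3 -c "
from h import *
rel();s=read_state();print(np.round(s['q'],3),np.hypot(*s['tool_pos'][:2]))"
```

```text
t7.20 tcp [ 0.4131 -0.0968  0.0121] psi 24.8 tilt [-0.001  0.    -1.   ] F [0.29 1.02 0.25] q7 -1.06 w -0.0
r tool [ -40.2 -117.9] Ftool [ 0.7 -0.8 -0.3]
[ 0.784  0.131 -0.636  2.193  0.104  0.846 -1.056] 0.42430426737942534
```

Call:
arm_command(series=[-6.2, 2.6, 0, 0, 0, -3, -6.2, 2.6, 0, 0, 0, -3])

```text
time: 7.45
tool_pos: [0.404, -0.1069, 0.0121]
tool_rot: [0.964, 0.265, -0.001, -0.0]
force: [-1.4, 3.3, 1.4]
width: 0.0003
```

Call:
arm_command(series=[-6.2, 2.6, 0, 0, 0, -3, -6.2, 2.6, 0, 0, 0, -3])

```text
time: 7.7
tool_pos: [0.3962, -0.1179, 0.0121]
tool_rot: [0.949, 0.315, -0.001, -0.0]
force: [-1.8, 2.6, 1.7]
width: -0.0001
```

```bash
python3 -c "
from h import *
rel();s=read_state();print(np.round(s['q'],3),np.hypot(*s['tool_pos'][:2]))"
```

```text
t7.70 tcp [ 0.3962 -0.1179  0.0121] psi 36.7 tilt [-0.002  0.    -1.   ] F [-1.78  2.57  1.74] q7 -0.77 w -0.0
r tool [ -41.1 -116.9] Ftool [ 0.1 -3.1 -1.7]
[ 0.845  0.106 -0.634  2.216  0.084  0.843 -0.772] 0.4133140069817602
```

Call:
arm_command(series=[-6.2, 2.4, 0, 0, 0, -3, -6.2, 2.4, 0, 0, 0, -3, -6.2, 2.4, 0, 0, 0, -3])

```text
time: 8.07
tool_pos: [0.3866, -0.1357, 0.0121]
tool_rot: [0.921, 0.389, -0.001, -0.0]
force: [-0.6, 1.2, 0.8]
width: 0.0
```

Call:
arm_command(series=[-6.2, 2.4, 0, 0, 0, -3, -6.2, 2.4, 0, 0, 0, -3, -6.2, 2.4, 0, 0, 0, -3])

```text
time: 8.45
tool_pos: [0.3797, -0.1546, 0.0121]
tool_rot: [0.888, 0.46, -0.001, -0.0]
force: [0.1, 0.1, 0.2]
width: 0.0003
```

```bash
python3 -c "
from h import *
rel();s=read_state();print(np.round(s['q'],3),np.hypot(*s['tool_pos'][:2]))
cv2.imwrite('pics/w3.png',camera('wrist'))"
```

```text
t8.45 tcp [ 0.3797 -0.1546  0.0121] psi 54.7 tilt [-0.001 -0.    -1.   ] F [0.11 0.06 0.17] q7 -0.35 w 0.0
r tool [ -42.5 -116.1] Ftool [ 0.1  0.1 -0.2]
[ 0.925  0.096 -0.616  2.225  0.075  0.841 -0.354] 0.4099639621432866
```

View pics/w3.png

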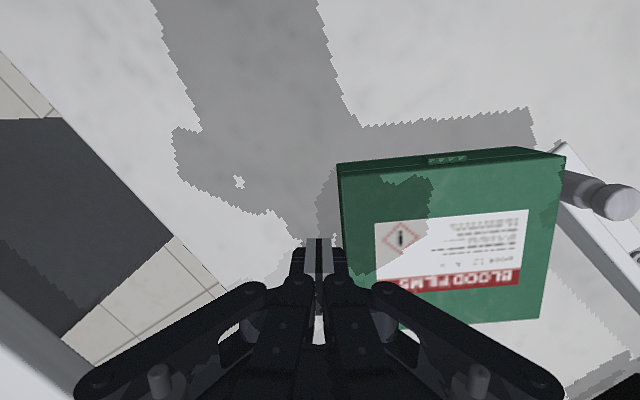

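The box is about 3° ahead of the tool and the force has dropped off: lid edge (340,178)–(565,157), post (600,195). It is in the half-way window, so I'll press a little to be sure it bears on the post.

Call:
arm_command(series=[-3, 2.5, 0, 0, 0, -1, -3, 2.5, 0, 0, 0, -1])

```text
time: 8.75
tool_pos: [0.3786, -0.1606, 0.0117]
tool_rot: [0.88, 0.475, -0.002, -0.002]
force: [-6.2, 5.6, 6.4]
width: 0.0
```

Call:
arm_command(series=[-3, 2.5, 0, 0, 0, -1.5, -3, 2, 0, 0, 0, -1.5])

```text
time: 9.0
tool_pos: [0.3775, -0.1673, 0.0112]
tool_rot: [0.867, 0.498, -0.003, -0.004]
force: [-10.8, 7.4, 8.7]
width: -0.0
```

```bash
python3 -c "
from h import *
rel()"
```

```text
t9.00 tcp [ 0.3775 -0.1673  0.0112] psi 59.7 tilt [-0.009  0.004 -1.   ] F [-10.84   7.38   8.75] q7 -0.24 w -0.0
r tool [ -44.3 -114.8] Ftool [  0.9 -13.2  -8.6]
```

Call:
arm_command(series=[-6.2, 0.8, 0, 0, 0, -3, -6.2, 1.8, 0, 0, 0, -3])

```text
time: 9.25
tool_pos: [0.3761, -0.1814, 0.0116]
tool_rot: [0.84, 0.543, -0.001, -0.001]
force: [-2.1, 0.2, -1.1]
width: -0.0001
```

Call:
arm_command(series=[-6.2, 2.2, 0, 0, 0, -3, -6.2, 2.2, 0, 0, 0, -3])

```text
time: 9.5
tool_pos: [0.3764, -0.1949, 0.0119]
tool_rot: [0.81, 0.586, -0.001, -0.0]
force: [-0.5, 0.6, -0.6]
width: -0.0002
```

Call:
arm_command(series=[-6.2, 2.4, 0, 0, 0, -3, -6.2, 2.4, 0, 0, 0, -3])

```text
time: 9.75
tool_pos: [0.378, -0.2082, 0.0122]
tool_rot: [0.779, 0.627, -0.0, 0.0]
force: [-1.4, 0.2, 0.4]
width: 0.0003
```

```bash
python3 -c "
from h import *
rel()"
```

```text
t9.75 tcp [ 0.378  -0.2082  0.0122] psi 77.7 tilt [-0. -0. -1.] F [-1.41  0.17  0.4 ] q7 0.14 w 0.0
r tool [ -46.5 -113.7] Ftool [-0.1 -1.4 -0.4]
```

Call:
arm_command(series=[-6.2, 2.5, 0, 0, 0, -3, -6.2, 2.5, 0, 0, 0, -3, -6.2, 2.5, 0, 0, 0, -3])

```text
time: 10.12
tool_pos: [0.3824, -0.2278, 0.0122]
tool_rot: [0.727, 0.687, -0.0, -0.0]
force: [-0.3, 0.3, -0.6]
width: 0.0
```

Call:
arm_command(series=[-6.2, 2.5, 0, 0, 0, -3, -5.2, 2.2, 0, 0, 0, -2.5])

```text
time: 10.38
tool_pos: [0.3867, -0.2395, 0.0122]
tool_rot: [0.693, 0.721, -0.0, -0.0]
force: [-0.9, 0.5, 0.4]
width: -0.0003
```

```bash
python3 -c "
from h import *
rel()
cv2.imwrite('pics/w4.png',camera('wrist'))"
```

```text
t10.38 tcp [ 0.3867 -0.2395  0.0122] psi 92.2 tilt [-0. -0. -1.] F [-0.92  0.47  0.44] q7 0.42 w -0.0
r tool [ -48.1 -114.2] Ftool [ 0.5 -0.9 -0.4]
```

View pics/w4.png

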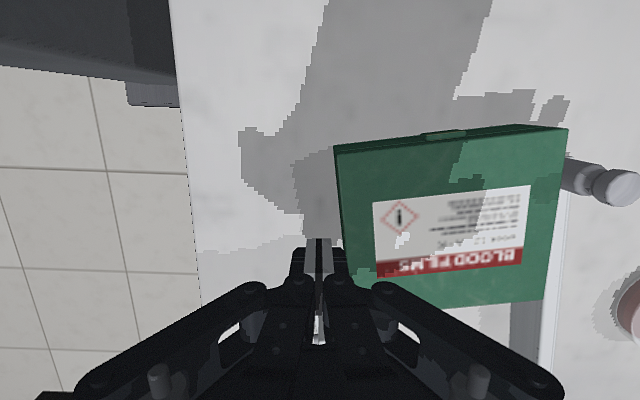

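The box is about 3–4° ahead of the tool and nearly square: right edge (568,130)–(543,300) beside the wall (550,350). I'll finish the turn.

Call:
arm_command(series=[-5.2, 2.2, 0, 0, 0, -2.5, -5.2, 2.2, 0, 0, 0, -2.5, -4.2, 2, 0, 0, 0, -2])

```text
time: 10.8
tool_pos: [0.3921, -0.2525, 0.0116]
tool_rot: [0.648, 0.761, -0.001, -0.002]
force: [-7.4, 2.6, 3.5]
width: 0.0002
```

Call:
arm_command(series=[-2, 2, 0, 0, 0, -1.5, 0, 1.5, 0, 0, 0, -1])

```text
time: 11.05
tool_pos: [0.3927, -0.2541, 0.0111]
tool_rot: [0.632, 0.775, -0.003, -0.005]
force: [-14.6, 0.8, 8.9]
width: -0.0002
```

```bash
python3 -c "
from h import *
rel()"
```

```text
t11.05 tcp [ 0.3927 -0.2541  0.0111] psi 101.6 tilt [-0.011  0.002 -1.   ] F [-14.58   0.84   8.9 ] q7 0.57 w -0.0
r tool [ -44.4 -117.6] Ftool [  3.8 -14.2  -8.7]
```

Call:
arm_command(series=[0, -4, 0, 0, 0, 0, 0, -12, 0, 0, 0, 0, 0, 0, -45, 0, 0, 0, 0, 0, -45, 0, 0, 0, 40, 0, 0, 0, 0, 0, 40, 0, 0, 0, 0, 0, 40, 20, 0, 0, 0, 0, 0, 20, 0, 0, 0, 0, 0, 0, 0, 0, 0, 0])

```text
time: 12.18
tool_pos: [0.3988, -0.1315, 0.1029]
tool_rot: [0.631, 0.776, 0.0, 0.001]
force: [-1.1, -0.5, 0.4]
width: 0.0001
```

```bash
python3 - <<'E'
from h import *
rel()
m=camera_model("wrist");print(m["xyz"])
a=camera("wrist");b=camera("top")
cv2.imwrite("pics/w5.png",np.hstack([cv2.resize(a,(512,320)),cv2.resize(b[185:249,345:445],None,fx=2.8,fy=5)[:, :280][:320]]) if 0 else a)
cv2.imwrite("pics/t5.png",b)
print([(d["xy"],d["conf"]) for d in look_for("wrist","slide_box")[:2]],[(d["xy"],d["conf"],onz(m,d["xy"],.056)) for d in look_for("wrist","post")[:2]])
E
```

```text
t12.18 tcp [ 0.3988 -0.1315  0.1029] psi 101.8 tilt [ 0.002 -0.001 -1.   ] F [-1.09 -0.51  0.42] q7 0.51 w 0.0
r tool [ 74.7 -86.8] Ftool [-0.3 -1.2 -0.4]
[ 0.38304363 -0.05391249  0.24581418]
[([373.2, 268.8], 0.92)] [([416.7, 286.2], 0.88, array([ 0.48681714, -0.1703184 ,  0.056     ]))]
```

View pics/w5.png

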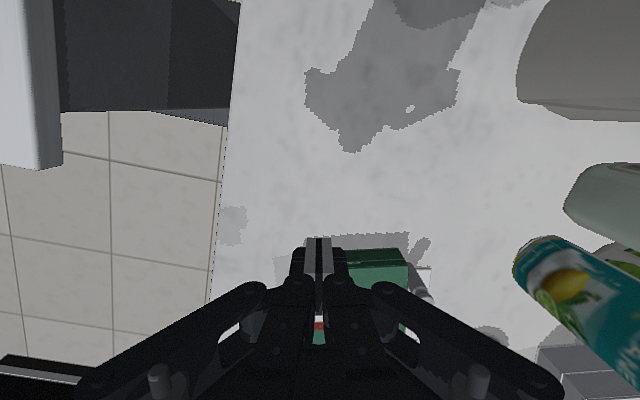

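Front face of the box: its bottom edge is at about (345–404,249) and its lid edge at about (350–407,267). The right end sits by the post (420,285).

```bash
python3 - <<'E'
from h import *
m=camera_model("wrist");t=np.radians(-77.7);D=np.array([[np.cos(t),np.sin(t)],[-np.sin(t),np.cos(t)]])
for u,z in(((350,268),.034),((407,265),.034),((350,251),0),((404,248),0)):
    p=onz(m,u,z)[:2];print(u,p,"dock",D@(p-P))
tp=lambda x,y:P+D.T@np.array([x,y])
s=read_state();print("tool dock",D@(s["tool_pos"][:2]-P))
for x in(-.050,-.035): p=tp(x,-.056);print(p,end=" ");to([*p,.012],102.3)
E
```

```text
(350, 268) [ 0.43436649 -0.1785416 ] dock [-0.02203314 -0.06134799]
(407, 265) [ 0.48121259 -0.16599426] dock [-0.02431282 -0.01290425]
(350, 251) [ 0.43843754 -0.18007024] dock [-0.01967233 -0.05769604]
(404, 248) [ 0.48887144 -0.1664489 ] dock [-0.02223705 -0.00551806]
tool dock [-0.07491744 -0.08839823]
[ 0.43363393 -0.15007742] t12.38 tcp [ 0.3967 -0.1326  0.1021] psi 101.5 tilt [-0.001 -0.    -1.   ] F [-0.45 -0.19 -0.6 ] q7 0.51 w 0.0
shift [-24.5  32.8  90.1] rz -0.8
[ 0.43682938 -0.16473311] t12.38 tcp [ 0.3967 -0.1326  0.1021] psi 101.5 tilt [-0.001 -0.    -1.   ] F [-0.45 -0.19 -0.6 ] q7 0.51 w 0.0
shift [-39.5  33.   90.1] rz -0.8
```

Call:
arm_command(series=[-12, 15, 0, 0, 0, -0.8, -12, 15, 20, 0, 0, 0, 0, 0, 35, 0, 0, 0, 0, 0, 35, 0, 0, 0, 0, 0, 0, 0, 0, 0])

```text
time: 13.0
tool_pos: [0.4289, -0.1486, 0.0101]
tool_rot: [0.627, 0.779, -0.0, -0.003]
force: [-0.5, -0.3, 0.6]
width: -0.0003
```

Call:
arm_command(series=[-6, 0, 0, 0, 0, 0, -6, 0, 0, 0, 0, 0, -6, 0, 0, 0, 0, 0, -6, 0, 0, 0, 0, 0, -6, 0, 0, 0, 0, 0, -6, 0, 0, 0, 0, 0])

```text
time: 13.75
tool_pos: [0.4404, -0.1824, 0.0126]
tool_rot: [0.626, 0.78, 0.001, -0.001]
force: [0.2, 7.6, 4.7]
width: -0.0
```

```bash
cat >> h.py <<'E'
t=np.radians(-77.7);D=np.array([[np.cos(t),np.sin(t)],[-np.sin(t),np.cos(t)]])
def dk():
    s,Rm=st();print("tool dock",np.round(1000*D@(s["tool_pos"][:2]-P),1),"Fdock",np.round(D@s["force"][:2],1))
E
python3 -c "
from h import *
dk()"
```

```text
t13.75 tcp [ 0.4404 -0.1824  0.0126] psi 102.5 tilt [ 0.001  0.002 -1.   ] F [0.23 7.58 4.7 ] q7 0.37 w -0.0
tool dock [-17.  -56.3] Fdock [-7.4  1.8]
```

Call:
arm_command(series=[-3, 0, 0, 0, 0, 0, -3, 0, 0, 0, 0, 0])

```text
time: 14.0
tool_pos: [0.4419, -0.1873, 0.0126]
tool_rot: [0.626, 0.78, 0.002, -0.001]
force: [-0.6, 9.3, 5.4]
width: -0.0001
```

```bash
python3 -c "
from h import *
dk()
m=camera_model('wrist');cv2.imwrite('pics/w6.png',camera('wrist'));a=camera('top')
cv2.imwrite('pics/t6.png',cv2.resize(a[175:265,340:450],(733,600),interpolation=cv2.INTER_CUBIC))"
```

```text
t14.00 tcp [ 0.4419 -0.1873  0.0126] psi 102.5 tilt [ 0.001  0.003 -1.   ] F [-0.56  9.34  5.37] q7 0.38 w -0.0
tool dock [-11.9 -55.8] Fdock [-9.2  1.4]
```

View pics/t6.png

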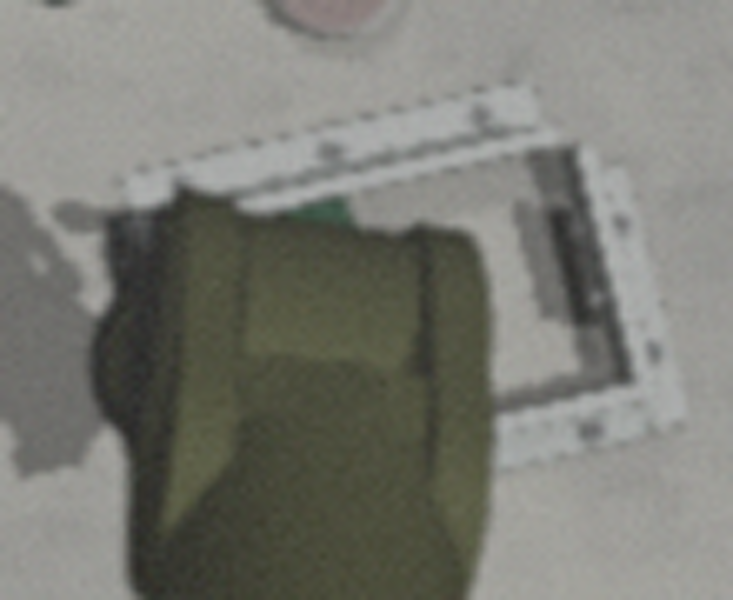

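The box's inner corner is flush along the left wall at (345,205) and entering, so the resistance is the catch ramp. I'll continue in small steps.

Call:
arm_command(series=[-3, 0, 0, 0, 0, 0, -3, 0, 0, 0, 0, 0])

```text
time: 14.35
tool_pos: [0.4427, -0.1934, 0.0126]
tool_rot: [0.626, 0.78, 0.001, -0.001]
force: [0.1, 7.7, 6.0]
width: 0.0003
```

Call:
arm_command(series=[-2, 0, 0, 0, 0, 0, -2, 0, 0, 0, 0, 0])

```text
time: 14.6
tool_pos: [0.4436, -0.1973, 0.0125]
tool_rot: [0.626, 0.78, 0.001, -0.001]
force: [-0.4, 8.5, 5.3]
width: -0.0001
```

```bash
python3 -c "
from h import *
dk()"
```

```text
t14.60 tcp [ 0.4436 -0.1973  0.0125] psi 102.5 tilt [-0.     0.003 -1.   ] F [-0.39  8.49  5.27] q7 0.39 w -0.0
tool dock [ -1.7 -56.3] Fdock [-8.4  1.4]
```

Call:
arm_command(series=[-4, 0, 0, 0, 0, 0, -4, 0, 0, 0, 0, 0, -4, 0, 0, 0, 0, 0, -4, 0, 0, 0, 0, 0])

```text
time: 15.1
tool_pos: [0.4474, -0.2134, 0.0126]
tool_rot: [0.626, 0.78, 0.001, -0.0]
force: [1.1, 7.6, 4.3]
width: 0.0
```

Call:
arm_command(series=[-4, 0, 0, 0, 0, 0, -4, 0, 0, 0, 0, 0, -4, 0, 0, 0, 0, 0, -4, 0, 0, 0, 0, 0])

```text
time: 15.6
tool_pos: [0.4513, -0.2294, 0.0126]
tool_rot: [0.626, 0.78, 0.001, 0.0]
force: [2.3, 6.0, 2.5]
width: -0.0
```

Call:
arm_command(series=[-4, 0, 0, 0, 0, 0, -4, 0, 0, 0, 0, 0, -4, 0, 0, 0, 0, 0, -4, 0, 0, 0, 0, 0])

```text
time: 16.1
tool_pos: [0.4534, -0.2468, 0.0122]
tool_rot: [0.626, 0.78, 0.0, -0.0]
force: [2.3, 3.6, -0.8]
width: -0.0
```

```bash
python3 -c "
from h import *
dk()"
```

```text
t16.10 tcp [ 0.4534 -0.2468  0.0122] psi 102.4 tilt [-0.  0. -1.] F [ 2.26  3.6  -0.84] q7 0.45 w -0.0
tool dock [ 48.8 -57.3] Fdock [-3.  3.]
```

Call:
arm_command(series=[-4, 0, 0, 0, 0, 0, -4, 0, 0, 0, 0, 0, -4, 0, 0, 0, 0, 0, -4, 0, 0, 0, 0, 0])

```text
time: 16.6
tool_pos: [0.4566, -0.2627, 0.0122]
tool_rot: [0.626, 0.78, -0.0, -0.0]
force: [0.9, 3.0, -0.2]
width: 0.0001
```

Call:
arm_command(series=[-2, 0, 0, 0, 0, 0, -2, 0, 0, 0, 0, 0])

```text
time: 16.85
tool_pos: [0.4574, -0.2663, 0.0122]
tool_rot: [0.626, 0.78, -0.0, -0.0]
force: [-0.3, 4.0, -1.0]
width: -0.0001
```

Call:
arm_command(series=[-1.5, 0, 0, 0, 0, 0])

```text
time: 16.98
tool_pos: [0.4577, -0.2677, 0.0122]
tool_rot: [0.626, 0.78, -0.0, -0.0]
force: [0.1, 3.6, -0.5]
width: -0.0005
```

Call:
arm_command(series=[-1.5, 0, 0, 0, 0, 0])

```text
time: 17.1
tool_pos: [0.4581, -0.2691, 0.0122]
tool_rot: [0.626, 0.78, -0.0, -0.0]
force: [0.7, 4.5, -0.3]
width: 0.0004
```

Call:
arm_command(series=[-1.5, 0, 0, 0, 0, 0])

```text
time: 17.23
tool_pos: [0.4583, -0.2704, 0.0122]
tool_rot: [0.626, 0.78, -0.0, -0.0]
force: [0.2, 5.9, 0.6]
width: -0.0002
```

```bash
python3 -c "
from h import *
dk()"
```

```text
t17.23 tcp [ 0.4583 -0.2704  0.0122] psi 102.4 tilt [-0.001  0.001 -1.   ] F [0.17 5.92 0.62] q7 0.48 w -0.0
tool dock [ 72.8 -57.5] Fdock [-5.7  1.4]
```

Call:
arm_command(series=[-1, 0, 0, 0, 0, 0])

```text
time: 17.35
tool_pos: [0.4584, -0.2705, 0.0122]
tool_rot: [0.626, 0.78, 0.0, -0.001]
force: [-1.1, 7.4, 2.9]
width: 0.0001
```

Call:
arm_command(series=[-1, 0, 0, 0, 0, 0])

```text
time: 17.48
tool_pos: [0.4584, -0.2709, 0.0122]
tool_rot: [0.626, 0.78, 0.0, -0.002]
force: [-1.8, 8.2, 3.8]
width: -0.0002
```

Call:
arm_command(series=[-1, 0, 0, 0, 0, 0])

```text
time: 17.6
tool_pos: [0.4585, -0.2713, 0.0122]
tool_rot: [0.626, 0.78, 0.0, -0.002]
force: [-1.8, 10.7, 4.3]
width: 0.0001
```

```bash
python3 -c "
from h import *
dk()"
```

```text
t17.60 tcp [ 0.4585 -0.2713  0.0122] psi 102.5 tilt [-0.003  0.003 -1.   ] F [-1.8  10.66  4.27] q7 0.48 w 0.0
tool dock [ 73.7 -57.5] Fdock [-10.8   0.5]
```

Force is rising steeply with little motion, so I'll retreat and look before pushing any harder.

Call:
arm_command(series=[5, 0, 0, 0, 0, 0, 25, 0, 0, 0, 0, 0, 5, 0, -50, 0, 0, 0, 0, 0, -50, 0, 0, 0, 0, 40, -10, 0, 0, 0, 0, 45, 0, 0, 0, 0, 10, 0, 0, 0, 0, 0, 0, 0, 0, 0, 0, 0])

```text
time: 18.6
tool_pos: [0.5317, -0.2114, 0.122]
tool_rot: [0.626, 0.78, -0.001, -0.0]
force: [-0.1, -0.7, 0.9]
width: 0.0001
```

```bash
python3 - <<'E'
from h import *
dk()
m=camera_model("wrist");print(np.round(D@(m["xyz"][:2]-P),3),m["xyz"][2],m["fx"])
a=camera("wrist");b=camera("top");c=camera("side")
cv2.imwrite("pics/w7.png",a);cv2.imwrite("pics/t7.png",b);cv2.imwrite("pics/s7.png",c)
for n,z in(((0,0),.056),((.091,-.109),.024),((.17,-.056),.03)):
    p=np.append(P+D.T@np.array(n),z);print(n,proj(m,p),proj(camera_model("top"),p),proj(camera_model("side"),p))
E
```

```text
t18.60 tcp [ 0.5317 -0.2114  0.122 ] psi 102.5 tilt [-0.001 -0.001 -1.   ] F [-0.1  -0.73  0.87] q7 0.36 w 0.0
tool dock [30.8 26.8] Fdock [ 0.7 -0.3]
[-0.048  0.027] 0.26500039011203436 282.6723056433052
(0, 0) [np.float64(282.2090538390685), np.float64(172.87658258007122)] [np.float64(362.25042021424053), np.float64(208.27901058512168)] [np.float64(340.2231803528727), np.float64(166.0059452292433)]
(0.091, -0.109) [np.float64(176.64681456935944), np.float64(257.37135825387764)] [np.float64(402.29812607149495), np.float64(239.85269963418426)] [np.float64(384.804162506774), np.float64(157.57049886317145)]
(0.17, -0.056) [np.float64(236.9408199865303), np.float64(328.4888316208602)] [np.float64(425.9184138742312), np.float64(214.48202980038255)] [np.float64(364.2662316447438), np.float64(137.2373671816074)]
```

```bash
python3 - <<'E'
from h import *
a,b,c=[cv2.imread(f"pics/{k}7.png") for k in "wts"]
o=np.zeros((560,800,3),np.uint8);I=cv2.INTER_CUBIC
o[:500,:450]=cv2.resize(a[160:360,120:300],(450,500),interpolation=I)
o[:216,455:797]=cv2.resize(b[190:250,350:445],(342,216),interpolation=I)
o[220:524,455:797]=cv2.resize(c[120:200,320:410],(342,304),interpolation=I)
cv2.imwrite("pics/comp.png",o)
E
```

```text
(no output)
```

View pics/comp.png

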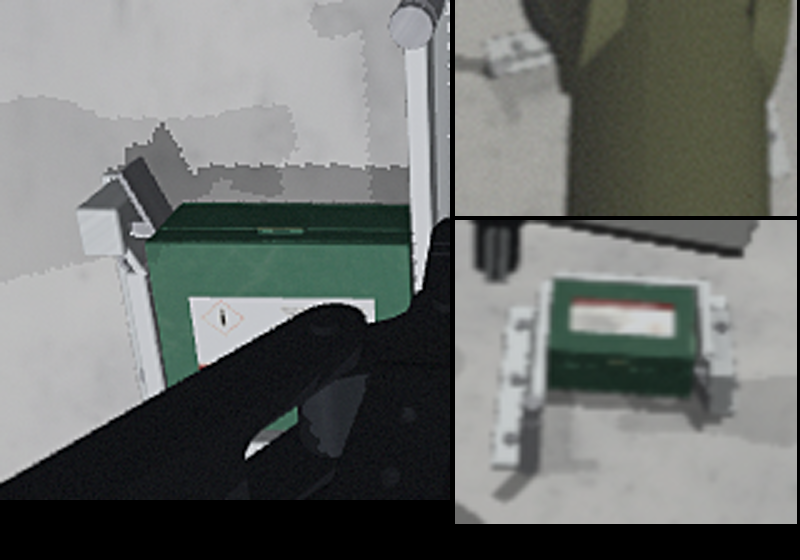

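```bash
python3 - <<'E'
from h import *
m=camera_model("wrist")
W=lambda u,v,z:np.round(1000*D@(onz(m,(120+u/2.5,160+v/2.5),z)[:2]-P),1)
print("post",W(410,27,.056))
print("bottom",W(185,205,0),W(405,205,0),"lid",W(150,241,.034),W(410,241,.034))
print("wall L z28",W(407,60,.028),W(417,285,.028),"R",W(122,265,.028),W(162,390,.028))
q=lambda x,y,z:np.round((np.array(proj(m,np.append(P+D.T@np.array([x,y])/1000,z)))-[120,160])*2.5)
for x in(64,87,91):
  for y in((-110,-115) if x==64 else(-100,-105)):print(x,y,"z24",q(x,y,.024),"z8",q(x,y,.008))
a=cv2.imread("pics/w7.png")[205:275,160:215]
E
```

```text
post [-0.2  0.8]
bottom [  88.  -102.7] [ 87.9 -11. ] lid [  85.5 -101. ] [85.3 -4.9]
wall L z28 [17.7 -4.2] [107.9  -3.7] R [  99.3 -116.7] [ 157.7 -109.8]
64 -110 z24 [130. 176.] z8 [150. 159.]
64 -115 z24 [116. 176.] z8 [137. 159.]
87 -100 z24 [165. 231.] z8 [183. 212.]
87 -105 z24 [152. 231.] z8 [171. 212.]
91 -100 z24 [167. 241.] z8 [184. 221.]
91 -105 z24 [154. 241.] z8 [172. 221.]
```

The composite shows the box square: its front is at dock x ≈ 86–88 and the catch is still pushed aside about 5 mm, so it has not snapped. The pad has probably only just been touched and about 3–4 mm are left. I'll go back in and push slightly right of centre, watching the force.

Call:
arm_command(series=[0, -44, 0, 0, 0, 0, 0, -44, 0, 0, 0, 0, 0, 0, 50, 0, 0, 0, 0, 0, 50, 0, 0, 0, 0, 0, 10, 0, 0, 0, -15, 0, 0, 0, 0, 0, -10, 0, 0, 0, 0, 0, -5, 0, 0, 0, 0, 0, -5, 0, 0, 0, 0, 0])

```text
time: 19.88
tool_pos: [0.4548, -0.2653, 0.0131]
tool_rot: [0.626, 0.779, -0.0, 0.001]
force: [0.2, -0.7, -1.1]
width: -0.0001
```

Call:
arm_command(series=[-2.5, 0, 0, 0, 0, 0, -2.5, 0, 0, 0, 0, 0])

```text
time: 20.12
tool_pos: [0.4553, -0.2693, 0.0124]
tool_rot: [0.626, 0.78, -0.0, -0.0]
force: [0.9, 0.1, 0.4]
width: -0.0
```

```bash
python3 -c "
from h import *
dk()"
```

```text
t20.12 tcp [ 0.4553 -0.2693  0.0124] psi 102.5 tilt [-0. -0. -1.] F [0.87 0.06 0.44] q7 0.47 w -0.0
tool dock [ 71.1 -60.2] Fdock [0.1 0.9]
```

Call:
arm_command(series=[-1.5, 0, 0, 0, 0, 0, -1.5, 0, 0, 0, 0, 0])

```text
time: 20.38
tool_pos: [0.4558, -0.2718, 0.0122]
tool_rot: [0.626, 0.78, 0.0, -0.0]
force: [-0.6, 2.4, 2.3]
width: -0.0002
```

Call:
arm_command(series=[-1, 0, 0, 0, 0, 0, -1, 0, 0, 0, 0, 0])

```text
time: 20.62
tool_pos: [0.4558, -0.2718, 0.0121]
tool_rot: [0.626, 0.78, 0.001, -0.002]
force: [-2.1, 8.0, 6.4]
width: -0.0002
```

```bash
python3 -c "
from h import *
dk()"
```

```text
t20.62 tcp [ 0.4558 -0.2718  0.0121] psi 102.5 tilt [-0.002  0.003 -1.   ] F [-2.13  8.    6.44] q7 0.48 w -0.0
tool dock [ 73.7 -60.3] Fdock [-8.3 -0.4]
```

The finger also presses the box down (about 6 N), which adds friction. I'll lift the command slightly while pushing.

Call:
arm_command(series=[0, 0, -1.5, 0, 0, 0])

```text
time: 20.75
tool_pos: [0.4557, -0.2719, 0.0129]
tool_rot: [0.626, 0.78, 0.001, -0.002]
force: [-1.9, 5.0, -3.8]
width: 0.0
```

Call:
arm_command(series=[-1, 0, -0.5, 0, 0, 0])

```text
time: 20.88
tool_pos: [0.4557, -0.2721, 0.0132]
tool_rot: [0.626, 0.78, 0.001, -0.002]
force: [-1.2, 7.7, -1.6]
width: 0.0001
```

```bash
python3 -c "
from h import *
dk()"
```

```text
t20.88 tcp [ 0.4557 -0.2721  0.0132] psi 102.5 tilt [-0.002  0.004 -1.   ] F [-1.25  7.69 -1.63] q7 0.48 w 0.0
tool dock [ 74.  -60.4] Fdock [-7.8  0.4]
```

Call:
arm_command(series=[-1, 0, 0, 0, 0, 0])

```text
time: 21.0
tool_pos: [0.456, -0.2733, 0.0134]
tool_rot: [0.626, 0.78, 0.001, -0.002]
force: [-0.3, 7.1, -0.3]
width: 0.0001
```

Call:
arm_command(series=[-1, 0, -0.3, 0, 0, 0])

```text
time: 21.12
tool_pos: [0.4561, -0.274, 0.0135]
tool_rot: [0.626, 0.78, 0.001, -0.002]
force: [0.3, 7.5, -1.3]
width: -0.0003
```

```bash
python3 -c "
from h import *
dk()"
```

```text
t21.12 tcp [ 0.4561 -0.274   0.0135] psi 102.5 tilt [-0.003  0.004 -1.   ] F [ 0.25  7.52 -1.3 ] q7 0.48 w -0.0
tool dock [ 75.9 -60.4] Fdock [-7.3  1.9]
```

Call:
arm_command(series=[-1, 0, 0, 0, 0, 0])

```text
time: 21.25
tool_pos: [0.4563, -0.2748, 0.0136]
tool_rot: [0.626, 0.78, 0.001, -0.003]
force: [-2.0, 7.0, -0.4]
width: -0.0001
```

Call:
arm_command(series=[-1, 0, 0, 0, 0, 0])

```text
time: 21.38
tool_pos: [0.4561, -0.2764, 0.0135]
tool_rot: [0.626, 0.78, 0.0, -0.003]
force: [-1.6, 6.5, -2.1]
width: 0.0001
```

```bash
python3 -c "
from h import *
dk();cv2.imwrite('pics/w8.png',camera('wrist'))
m=camera_model('wrist');print([(d['xy'],d['conf']) for d in look_for('wrist','catch')[:3]]);print(proj(m,np.append(P+D.T@np.array([.091,-.1]),.024)))"
```

```text
t21.38 tcp [ 0.4561 -0.2764  0.0135] psi 102.5 tilt [-0.003  0.004 -1.   ] F [-1.58  6.54 -2.12] q7 0.48 w 0.0
tool dock [ 78.2 -60.9] Fdock [-6.7 -0.2]
[([233.8, 258.1], 0.79)]
[np.float64(245.30213932148763), np.float64(282.1459225649298)]
```

Call:
arm_command(series=[-1, 0, 0, 0, 0, 0])

```text
time: 21.6
tool_pos: [0.4563, -0.2771, 0.0134]
tool_rot: [0.626, 0.78, 0.001, -0.003]
force: [-1.9, 6.8, -0.9]
width: 0.0
```

Call:
arm_command(series=[-1, 0, 0, 0, 0, 0])

```text
time: 21.72
tool_pos: [0.4564, -0.2779, 0.0134]
tool_rot: [0.626, 0.78, 0.001, -0.003]
force: [-2.0, 8.1, -0.7]
width: 0.0001
```

```bash
python3 -c "
from h import *
dk();cv2.imwrite('pics/w9.png',camera('wrist'))
a=cv2.imread('pics/w8.png')
"
```

```text
t21.73 tcp [ 0.4564 -0.2779  0.0134] psi 102.5 tilt [-0.004  0.005 -1.   ] F [-1.96  8.06 -0.67] q7 0.48 w 0.0
tool dock [ 79.7 -60.9] Fdock [-8.3 -0.2]
```

Call:
arm_command(series=[-1, 0, 0, 0, 0, 0])

```text
time: 21.9
tool_pos: [0.4566, -0.2783, 0.0133]
tool_rot: [0.626, 0.78, 0.001, -0.003]
force: [-2.9, 10.0, -0.2]
width: -0.0003
```

Call:
arm_command(series=[1.5, 0, 0, 0, 0, 0])

```text
time: 22.02
tool_pos: [0.4565, -0.2778, 0.0134]
tool_rot: [0.626, 0.78, 0.001, -0.003]
force: [-1.8, 6.2, -1.3]
width: -0.0001
```

Call:
arm_command(series=[1.5, 0, 0, 0, 0, 0])

```text
time: 22.15
tool_pos: [0.4562, -0.2767, 0.0135]
tool_rot: [0.626, 0.78, 0.0, -0.002]
force: [-1.2, 5.1, -2.0]
width: 0.0003
```

Call:
arm_command(series=[1.5, 0, 0, 0, 0, 0])

```text
time: 22.28
tool_pos: [0.456, -0.2756, 0.0136]
tool_rot: [0.626, 0.78, 0.0, -0.002]
force: [-0.8, 4.3, -1.8]
width: -0.0001
```

```bash
python3 -c "
from h import *
dk()"
```

```text
t22.27 tcp [ 0.456  -0.2756  0.0136] psi 102.5 tilt [-0.003  0.003 -1.   ] F [-0.82  4.29 -1.83] q7 0.48 w -0.0
tool dock [ 77.4 -60.9] Fdock [-4.4  0.1]
```

Call:
arm_command(series=[1, 0, 0, 0, 0, 0])

```text
time: 22.4
tool_pos: [0.4561, -0.2755, 0.0139]
tool_rot: [0.626, 0.78, 0.0, -0.001]
force: [-2.2, 5.1, -1.4]
width: 0.0001
```

Call:
arm_command(series=[1, 0, 0, 0, 0, 0])

```text
time: 22.52
tool_pos: [0.4561, -0.2753, 0.0142]
tool_rot: [0.626, 0.78, -0.0, -0.001]
force: [-1.8, 3.3, -1.7]
width: -0.0
```

Call:
arm_command(series=[1, 0, 0, 0, 0, 0])

```text
time: 22.65
tool_pos: [0.4561, -0.275, 0.0145]
tool_rot: [0.626, 0.779, -0.0, -0.0]
force: [-1.9, 3.1, -1.7]
width: 0.0
```

```bash
python3 -c "
from h import *
dk()"
```

```text
t22.65 tcp [ 0.4561 -0.275   0.0145] psi 102.4 tilt [-0. -0. -1.] F [-1.88  3.12 -1.71] q7 0.48 w 0.0
tool dock [ 76.9 -60.7] Fdock [-3.5 -1.2]
```

Call:
arm_command(series=[5, 0, 0, 0, 0, 0, 25, 0, 0, 0, 0, 0, 10, 0, -50, 0, 0, 0, 0, 0, -50, 0, 0, 0, 0, 43, -8, 0, 0, 0, 0, 44, 0, 0, 0, 0, 6, 0, 0, 0, 0, 0, 0, 0, 0, 0, 0, 0])

```text
time: 23.65
tool_pos: [0.5314, -0.2111, 0.1228]
tool_rot: [0.626, 0.78, -0.0, 0.0]
force: [-0.2, -0.3, 0.6]
width: -0.0001
```

```bash
python3 - <<'E'
from h import *
dk()
m=camera_model("wrist");a=camera("wrist");cv2.imwrite("pics/w10.png",a)
print(look_for("wrist","catch")[:1],look_for("wrist","box_tab")[:1])
# rectify table-plane patches (z=24mm, catch top) before/after in dock coordinates
import json
def patch(img,cam,z,xs,ys):
    mp=np.array([[proj(cam,np.append(P+D.T@np.array([x,y])/1000,z)) for y in ys] for x in xs],np.float32)
    return cv2.remap(img,mp,None,cv2.INTER_LINEAR)
xs=np.arange(58,104,2);ys=np.arange(-84,-126,-2)
m0={k:(list(v) if hasattr(v,'__len__') else v) for k,v in m.items()}
g=patch(a,m,.024,xs,ys)
for x,r in zip(xs,g):
    print(x,"".join("G" if (int(p[1])>int(p[2])+15) else " .:-=+*#%@"[9-int(p.mean())//26] for p in r))
E
```

```text
t23.65 tcp [ 0.5314 -0.2111  0.1228] psi 102.5 tilt [ 0.    -0.001 -1.   ] F [-0.22 -0.32  0.57] q7 0.36 w -0.0
tool dock [30.5 26.5] Fdock [ 0.3 -0.3]
[{'xy': [179.9, 242.6], 'conf': 0.77}] [{'xy': [228.4, 267.4], 'conf': 0.72}]
58 *+++++++####+++------
60 ++++++++#####++++----
62 +++++++#####*-++-=---
64 +++++++#####++***:---
66 ++++++*#####-*****---
68 ++++++#####*-******+-
70 +++++*####%-#*******+
72 ==+:+######-##*******
74 ====+#####++###******
76 #*########-#####*====
78 GGGG*####*-#####*::::
80 GGGG%###%=*#####*::::
82 GGGGG%##%-----+#*::::
84 GG%GGG%##=-----#*::::
86 GGGGGGG%+=:::--#*::::
88 GGGGGGGG##*+++*#*::::
90 GGGGGGGGGGG#*###*::::
92 GGGGGGGGGGGG#****::::
94 GGGGGGGGGGGGG##==::::
96 GGGGGGGGGGGGG##::=-::
98 GGGGGGGGGGGGG#+:==-::
100 GGGGGGGGGGGGG*-:*=-::
102 GGGGGGGGGGGGG+.-+-:-:
```

```bash
python3 - <<'E'
from h import *
m=camera_model("wrist")
xs=np.arange(58,104,2);ys=np.arange(-84,-126,-2)
mp=np.array([[proj(m,np.append(P+D.T@np.array([x,y])/1000,.024)) for y in ys] for x in xs],np.float32)
a0,a1=cv2.imread("pics/w7.png"),cv2.imread("pics/w10.png")
ch=lambda r:"".join("G" if (int(p[1])>int(p[2])+15) else " .:-=+*#%@"[9-int(p.mean())//26] for p in r)
for x,r,s in zip(xs,cv2.remap(a0,mp,None,1),cv2.remap(a1,mp,None,1)): print(x,ch(r),ch(s))
# shift of box label / wall between pictures
for n,(u0,u1,v0,v1) in dict(box=(200,260,250,290),post=(268,300,155,200),catchtop=(160,182,230,262)).items():
    t=a0[v0:v1,u0:u1];S=a1[v0-12:v1+12,u0-12:u1+12];q=cv2.minMaxLoc(cv2.matchTemplate(S,t,cv2.TM_CCOEFF_NORMED));print(n,q[1],np.array(q[3])-12)
print("px per 4mm x at front, 5mm y at catch",np.subtract(proj(m,np.append(P+D.T@np.array([.091,-.056]),.034)),proj(m,np.append(P+D.T@np.array([.087,-.056]),.034))),np.subtract(proj(m,np.append(P+D.T@np.array([.085,-.105]),.024)),proj(m,np.append(P+D.T@np.array([.085,-.11]),.024))))
# front edge of lid and bottom
W=lambda u,v,z:np.round(1000*D@(onz(m,(u,v),z)[:2]-P),1)
for u in(195,215,240,270):
    c=a1[225:300,u].astype(int);gr=[v+225 for v in range(75) if c[v,1]>c[v,2]+15];print(u,gr[0],W(u,gr[0],0))
E
```

```text
58 ---*++++++*###+------ -=+++-++*###+++------
60 +--+++++++#####+-*--- -+++++++#####+++-+---
62 +=++++++++#####++++-- ++++++++#####++*+++--
64 +++++++++######=+=:-- +++++++*####%-=+=::--
66 +++++++++%#####-**+-- +++++++%####*-****---
68 ++++++++*#####++****- +++++++####%==******-
70 ++++++++######-****** ++++++#####%-#*******
72 ==++++++#####*=****** ====++#####*=##******
74 GGGGG++*#####=*#***** =====+#####-+###*****
76 GG%GGG+######-###*+++ +++*+*####%-#####*+++
78 GGGGG%G#####+=###*::: GGGGG####%++#####=:::
80 GGGGGGGG####-####+::: GGGGG####%-*#####=:::
82 GGGGGGGGG##*-*+##*::: GGGGGG####-*++*##+:::
84 GGGGGGGGGG#=---*#*::: GGGGGGG##*-----*#=:::
86 %%%@%%G%%GG:---=#+::: GGGGGGGG#+-----+#=:::
88 GGGGGGGGGGG%.::*#*::: GGGGGGGG#+.--:-*#=:::
90 GGGGGGGGGGGGG####*::: GGG%%GGG%GG%#####=:::
92 GGGGGGGGGGGGGG*##+::: GGGGGGGGGG%G%**#*=:::
94 GGGGGGGGGGGGGG*#++::: GGGGGGGGGGGGG#*#=+:::
96 GGGGGGGGGGGGG*##:-::: GGGGGGGGGGGGGG#*:=:::
98 GGGGGGGGGGGGGG#+:==-: GGGGGGGGGGGGGG#=:==-:
100 GGGGGGGGGGGGGG#-:+=-: GGGGGGGGGGGGGG*::*-::
102 GGGGGGGGGGGGGG+::+--: GGGGGGGGGGGGGG=.==--:
box 0.9061103463172913 [-4  2]
post 0.9639889001846313 [0 0]
catchtop 0.7492366433143616 [0 0]
px per 4mm x at front, 5mm y at catch [0.41374589 3.79730478] [5.20688163 0.00833119]
195 244 [  89.8 -102.7]
215 244 [ 89.8 -81.8]
240 244 [ 89.8 -55.7]
270 244 [ 89.7 -24.3]
```

The catch tip has moved inward about 5 mm, so it is fully out, and the box advanced about 3–4 mm and lies square. The gripper is clear, so I'm handing in.

```bash
python3 -c "
from h import *
dk();print(finish_job())"
```

```text
t23.80 tcp [ 0.5306 -0.2123  0.1227] psi 102.3 tilt [-0.    -0.002 -1.   ] F [-0.27 -0.85 -0.67] q7 0.36 w 0.0
tool dock [31.4 25.5] Fdock [ 0.8 -0.4]
the job is handed in; nothing more can be done
None
```

I swung the slide box a quarter turn on the post, slid it into the dock and believe the catch snapped. I handed the job in at 23.8 s. `finish_job` gave no verdict, so the outcome is unconfirmed.

**What I did:** I pushed the box against the post with closed fingers. A straight push jammed it and the tool force reached about 21 N per axis, roughly 25 N overall including a vertical part. I backed off and led it round in an arc about the post. At about 40° to go I pressed it onto the post with about 13 N. I then pushed on the tab side along the dock. It stuck once because the finger was also pressing it down, and lifting the command slightly freed it. I pressed on past the snap, eased back and withdrew.

**Last checks:**
- **Squareness and position:** in the wrist picture the front edge is at dock x ≈ 89.8 mm across its whole width. That makes it square, with the centre at about 133 mm. I did not measure the sideways position again after the snap.
- **Catch:** between the pictures taken before and after, its tip moved about 5 mm inward and the box about 3–4 mm deeper. On easing back, the box stopped about 3 mm deeper than where it had stuck.
- **Release:** the gripper is clear of the box.

**Doubts:**
- The snap showed only as a small force drop, and I judged it by comparing picture pixels because my viewing allowance was used up.
- I read the force only at the end of each move, so a brief peak above the 25 N limit during the jam is possible.
- My dock measurements are off by about 2 mm.
- I did not re-measure the cup, jar and dish at the end, but the tool kept well clear of them.

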